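Line up the reagent bottles by height

TASK

Stand the four bottles on the metal bottle rail in order of height: the shortest on the pad next to the green end block, then each taller one on the next pad, the tallest next to the grey block, each upright and centred on its own dark pad. Do not tip a bottle over, and leave the petri dish, the orange-lidded cover-glass box and the tally counter where they are.

Things in the scene. Friction and masses are not known exactly. Their poses are not given: they have to be found in the camera images.
- amber_bottle: Amber glass bottle with a white label and a black cap, 99 mm tall, the shortest: body 42 mm across, full width up to 60 mm, then a shoulder and the cap (33 mm across, from 78 mm up). Round about its upright axis; origin at the centre of its underside, z up.
- red_bottle: Dark red bottle with a white label and a red screw cap, 110 mm tall, second shortest: body 39 mm across, full width up to 67 mm, then a shoulder and the cap (35 mm across, from 87 mm up). Round about its upright axis; origin at the centre of its underside, z up.
- clear_dropper: Wide, see-through dropper bottle with a white nozzle, 120 mm tall, second tallest: body 64 mm across, full width up to 64 mm, then a sloping shoulder and the nozzle (its collar 38 mm across from 84 to 95 mm, tapering to a point above). Round about its upright axis; origin at the centre of its underside, z up.
- white_dropper: White dropper bottle with a white nozzle, 133 mm tall, the tallest: body 53 mm across, full width up to 75 mm, then a shoulder and the nozzle (its collar 31 mm across from 98 to 108 mm, tapering to a point above). Round about its upright axis; origin at the centre of its underside, z up.
- rail: Bottle rail, fixed: a flat, pale metal plate 100 x 440 mm, 10 mm thick, its top 10 mm above the table, level. Origin at the centre of its underside; its y axis runs along its length, z up. Four round dark rubber pads, 60 mm across with a small white centre dot and flush with the top, lie in a row on its centre line at y = -135, -45, +45 and +135 mm. A green and a grey end block stand on its two ends, 22 mm tall.
- green_block: Green end block, 84 x 18 x 22 mm (18 mm along the rail), fixed on one end of the rail, at y = +205 or -205 mm of the rail (either may be drawn); it marks the end for the shortest bottle. Origin at the centre of its underside, on the rail's centre line, on the rail's top. The pads' centres lie 70, 160, 250 and 340 mm from it along the rail. The like grey block stands on the other end.
- petri_dish: Covered petri dish with a reddish-brown filling, 90 mm across, 15 mm tall, loose; to be left alone. Origin at the centre of its underside.
- cover_box: Small white box with an orange lid, 31 x 31 x 16 mm, loose; to be left alone. Origin at the centre of its underside.
- counter: White hand tally counter with a ring, 54 x 80 x 26 mm, loose; to be left alone. Origin at the centre of its underside.
Mind the look-alikes: they are no part of the job. Leave any blue, turquoise or yellow look-alike of the red_bottle alone.

How it is judged:
By the outcome, as a careful person would: the job done as asked, in the order asked, and still so for the second after the job is handed in, with the robot touching nothing.
It also fails if it takes over 112 s, if anything falls off the work surface, if the arm or the gripper's body presses on something with over 40 N, if the wrist force passes 120 N, or if a joint passes its speed limit or range.

ROBOT

A 6-joint arm with a two-finger parallel gripper is mounted at the origin on a cart in front of the work surface, level with it; the furniture and walls round the work are solid. World frame = base frame: x ahead of the robot, y to its left, z up, the work surface at z = 0. Lengths are in m, angles in rad, forces in N, time in s.
With the tool pointing down it reaches from about 0.425 to 1.125 m from the base axis. Payload 14.9 kg.
Tool frame: the origin (TCP) lies at the centre of the arm's flange, where the gripper is bolted on; the fingertips stand 191 mm ahead of it and the grasp point (between the pads) lies 172 mm ahead of it; z points along the fingers, y is the direction in which the jaws open and shut (so a half turn about z gives the same grasp; the last joint's range is limited). The gripper opens to 91 mm and grips with 3 to 60 N. Pads are 32 mm wide; open, the fingers measure 118 mm over their backs; the gripper's body (76 mm by 178 mm) begins 60 mm behind the grasp point.
Start: joints at [-1.165, 0.379, 1.734, -0, 1.028, -0.033], TCP at [0.297, -0.634, 0.405] pointing down, gripper open.
Joint ranges: [-2.77, 2.77], [-0.74, 2.19], [0, 2.66], [-1.06, 4.2], [0.31, 2.87], [-3.08, 3.08]. Speed limits (rad/s): [1.89, 1.89, 2.39, 3.14, 3.14, 3.14].

INTERFACE

Orientations are given as a 3x3 rotation matrix whose columns are the frame's x, y, z axes.
In Python, from bench import arm, optics, job gives the robot as it stands.
- The arm moves only by the shell command python3 -m creep 'ROWS' [FORCE]. ROWS is text: rows parted by semicolons, each of 7 numbers parted by spaces: the turn, a rotation vector about the world's x, y, z in rad, then the shift along the world's x, y, z in m, then the finger opening in m, from 0 to 0.0912. A call has 1 to 12 rows; each row is the pose to reach, as a shift and turn from the pose commanded when the call began; what a row does not reach only later rows make up. A row lasts 1/12 s, in which the tool goes at most 41.7 mm and 7.16 degrees, less where a joint would pass 70% of its speed; a pose out of reach is approached as far as the arm can. A call with a gripper value outside its range is refused whole. The fingers move at their own pace and stop on an object; FORCE is the grip in N (left out, the last holds). Time passes only in rows, so rows that repeat a pose let the fingers close. It gives the time, the measured TCP pose, the force and the opening at its end, in the units of the state.
- arm.get_obs(): the state, without advancing time (a new reading comes with each control period).
- optics.camera(name): name is "scene" or "side" or "wrist"; returns (picture, depth): 400x640x3 uint8, red, green, blue; 400x640 float32, m along the optical axis (not along the pixel's ray), 0 where there is no reading.
- optics.camera_info(name): a dict with "mtx" (3x3 intrinsics, pixels), "R" (3x3) and "t" (3): a world point X has camera coordinates R X + t; the wrist camera has in their place "T_tool_cam" (4x4, takes a point from camera to tool coordinates, whose origin is the TCP and whose axes are the flange's). Camera axes: x right, y down, z forward; pixel columns grow to the right and rows downward; lengths in m; the calibration is good to about 2 mm. A picture is of the moment at which its call begins: read the wrist's pose just before it. camera_info takes no time and is no camera call.
- job.hand_in(): hands the job in, once; it reports no verdict.
The state is a dict: "time_s": time; "joint_positions": joint angles; "joint_velocities": joint speeds; "joint_efforts": joint torques, N m; "position": TCP position; "tool_rot": TCP orientation; "contact_force": force on the tool from outside, world axes, zero at the start; "ft_torque": the same for the moment, N m; "width": finger opening in m.
Only numpy, scipy, OpenCV 4.12 (cv2) and the standard library are available. Lean on these libraries where they do the work, as an engineer would, in place of code of your own. Each camera call takes 0.05 s, during which the arm holds its last target. There are 200 camera calls.

## Working session

There is one attempt and no reset: what is moved stays moved. The work goes in short steps, Python scripts to look and compute and a shell command to move; the robot and the scene stay as the last step left them, time stands still between calls to the robot, and variables do not carry over. Pictures are saved under pics/ and viewed, about 12 in all and at most 16, crops included, and the job is handed in when it is done.

```bash
ls; mkdir -p pics; cat > h.py <<'E'
import numpy as np, cv2
from bench import arm, optics, job
def save(n,img,s=1.0):
    cv2.imwrite('pics/'+n+'.png',cv2.cvtColor(cv2.resize(img,None,fx=s,fy=s),cv2.COLOR_RGB2BGR))
def cloud(name):
    o=arm.get_obs(); im,d=optics.camera(name); c=optics.camera_info(name)
    v,u=np.mgrid[:400,:640]; K=np.array(c['mtx'])
    P=np.stack([(u-K[0,2])/K[0,0]*d,(v-K[1,2])/K[1,1]*d,d],-1)
    if 'R' in c: W=(P-np.array(c['t']))@np.array(c['R'])
    else:
        T=np.array(c['T_tool_cam']); W=P@T[:3,:3].T+T[:3,3]
        W=W@np.array(o['tool_rot']).T+np.array(o['position'])
    W[d==0]=np.nan
    return im,W
E
python3 - <<'E'
from h import *
for n in('scene','side'):
    im,W=cloud(n); save(n,im,1.25); np.savez('/tmp/'+n,im=im,W=W)
    c=optics.camera_info(n); print(n,-np.array(c['R']).T@c['t'])
o=arm.get_obs();print(o['time_s'],o['position'],o['tool_rot'],o['width'])
print(optics.camera_info('wrist'))
E
```

```text
pics
scene [-0.39695236 -0.45360158  0.68007445]
side [1.15558525 0.21123313 0.99486363]
0.1 [ 0.29729872 -0.63353559  0.40416254] [[ 9.05281669e-01  4.24811650e-01 -4.02083840e-04]
 [ 4.24811840e-01 -9.05281231e-01  8.90966840e-04]
 [ 1.44941393e-05 -9.77385923e-04 -9.99999522e-01]] 0.0913997310050097
{'mtx': array([[309.71250701,   0.        , 322.00150886],
       [  0.        , 309.71250701, 204.55645258],
       [  0.        ,   0.        ,   1.        ]]), 'T_tool_cam': array([[-9.83559598e-05, -9.67620931e-01, -2.52407852e-01,
         7.20929058e-02],
       [ 9.99998975e-01,  2.65424328e-04, -1.40719075e-03,
         9.49064019e-04],
       [ 1.42862240e-03, -2.52407732e-01,  9.67619913e-01,
         2.06736824e-02],
       [ 0.00000000e+00,  0.00000000e+00,  0.00000000e+00,
         1.00000000e+00]])}
```

View pics/scene.png

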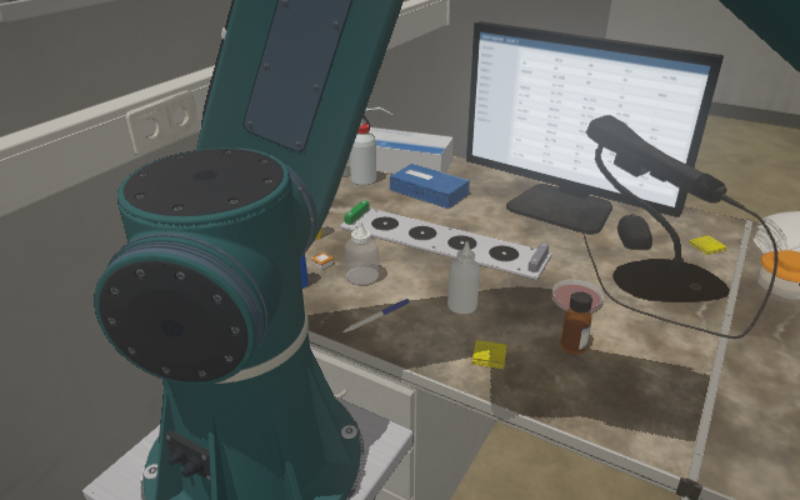

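View pics/side.png

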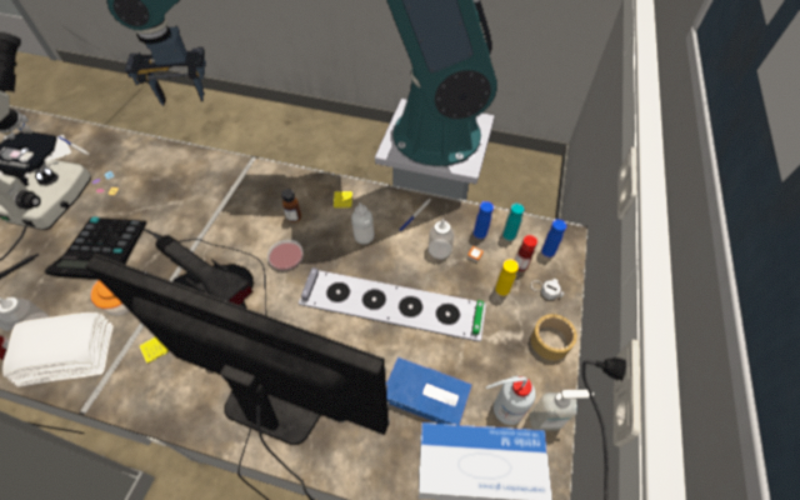

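The side view shows: amber (290,205), white dropper (362,223), clear dropper (440,240), red (526,252). Red look-alikes are blue (484,220), teal (514,222), blue (555,238) and yellow (507,278), plus a wash bottle with a red cap (518,395). The petri dish is at (285,255), the cover box at (475,254) and the counter at (551,289). The rail has its green end at (478,318). Next I'll measure positions and view a close crop.

```bash
cat > m.py <<'E'
from h import *
z=np.load('/tmp/side.npz'); im,W=z['im'],z['W']
x,y,zz=W[...,0],W[...,1],W[...,2]
vv,uu=np.mgrid[:400,:640]
# object blobs above table by height slices
m=(zz>0.02)&(zz<0.15)&(x>0.3)&(x<0.85)&(y>-0.4)&(y<0.5)
n,l,s,c=cv2.connectedComponentsWithStats(m.astype('uint8'))
for i in range(1,n):
    if s[i,4]<30: continue
    k=l==i; 
    print('blob px',c[i].round()*1.25,'n',s[i,4],'zmax',np.nanmax(zz[k]).round(3),'x',np.nanpercentile(x[k],[2,98]).round(3),'y',np.nanpercentile(y[k],[2,98]).round(3),im[k].mean(0).round())
# rail pads: dark at z~.01
for (px,py) in [(338,292),(374,299),(410,307),(447,314)]:
    u,v=int(px/1.25),int(py/1.25)
    g=im[v-14:v+15,u-14:u+15].mean(-1); Wp=W[v-14:v+15,u-14:u+15]
    k=(g<70); n2,l2,s2,c2=cv2.connectedComponentsWithStats(k.astype('uint8')); b=1+s2[1:,4].argmax()
    q=Wp[l2==b]; print('pad',np.nanmean(q,0).round(4), ((np.nanmin(q,0)+np.nanmax(q,0))/2).round(4), np.nanmax(q,0)-np.nanmin(q,0))
save('crop',im[130:290,210:480],2.9)
E
python3 m.py
```

```text
blob px [290.  202.5] n 268 zmax 0.104 x [0.426 0.458] y [-0.312 -0.278] [73. 61. 54.]
blob px [483.75 217.5 ] n 289 zmax 0.115 x [0.34  0.373] y [0.186 0.222] [ 37.  68. 136.]
blob px [362.5  221.25] n 387 zmax 0.137 x [0.438 0.474] y [-0.115 -0.067] [140. 137. 132.]
blob px [513.75 218.75] n 301 zmax 0.114 x [0.326 0.358] y [0.262 0.298] [ 27. 118. 113.]
blob px [440.  237.5] n 454 zmax 0.121 x [0.423 0.467] y [0.084 0.141] [170. 164. 155.]
blob px [553.75 235.  ] n 323 zmax 0.114 x [0.35  0.384] y [0.367 0.402] [ 36.  68. 135.]
blob px [516.25 262.5 ] n 632 zmax 0.115 x [0.421 0.532] y [0.271 0.338] [162. 111.  36.]
blob px [235.   268.75] n 73 zmax 0.025 x [0.637 0.661] y [-0.389 -0.332] [29. 28. 27.]
blob px [308.75 282.5 ] n 171 zmax 0.038 x [0.598 0.679] y [-0.174 -0.156] [140. 135. 140.]
blob px [551.25 287.5 ] n 136 zmax 0.029 x [0.471 0.509] y [0.382 0.42 ] [209. 205. 199.]
blob px [477.5  316.25] n 173 zmax 0.037 x [0.58  0.658] y [0.233 0.252] [ 82. 157.  99.]
blob px [553.75 335.  ] n 553 zmax 0.054 x [0.579 0.666] y [0.371 0.456] [157. 130.  86.]
blob px [427.5  386.25] n 1823 zmax 0.045 x [0.773 0.848] y [0.092 0.251] [103. 139. 188.]
blob px [513.75 400.  ] n 817 zmax 0.149 x [0.792 0.833] y [0.313 0.371] [158. 132. 128.]
blob px [552.5 410. ] n 795 zmax 0.144 x [0.792 0.829] y [0.388 0.449] [153. 149. 140.]
pad [ 0.6357 -0.0955  0.0114] [ 0.6347 -0.0959  0.0109] [0.04874575 0.04986472 0.0101167 ]
pad [ 0.6308 -0.0062  0.0112] [ 0.6312 -0.0066  0.0106] [0.04754775 0.04953631 0.00906095]
pad [0.6263 0.0833 0.0111] [0.6253 0.083  0.0107] [0.0490586  0.04929432 0.00893955]
pad [0.6214 0.1735 0.011 ] [0.6218 0.1732 0.0111] [0.04950756 0.04914784 0.01064865]
```

View pics/crop.png

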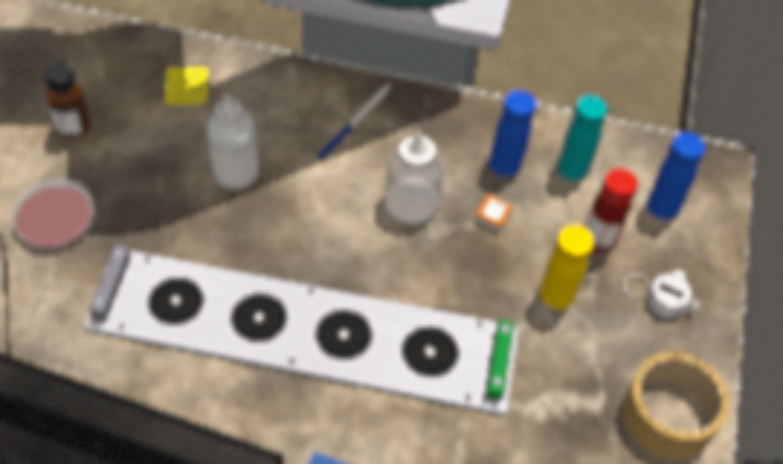

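The choice is confirmed. In the crop the red bottle with its white label is at (612,215), and the blue, teal and yellow look-alikes stand around it. The amber bottle is at (66,105), the white dropper at (232,150) and the clear dropper at (413,185). Next I'll fit the bottle axes and check the free space.

```bash
cat > fit.py <<'E'
from h import *
from scipy.optimize import least_squares
def fit(W,cx,cy,r,z0,z1,R=0.05):
    q=W.reshape(-1,3); k=(np.hypot(q[:,0]-cx,q[:,1]-cy)<R)&(q[:,2]>z0)&(q[:,2]<z1); p=q[k]
    if len(p)<8: return None,len(p)
    s=least_squares(lambda c:np.hypot(p[:,0]-c[0],p[:,1]-c[1])-r,[cx,cy],loss='soft_l1',f_scale=.002)
    return s.x.round(4),len(p),np.sqrt(np.mean(s.fun**2)).round(4)
B={'amber':(.43,-.295,.021,.0165,.01,.058,.08,.095),'red':(.43,.325,.0195,.0175,.01,.065,.09,.108),
'clear':(.43,.112,.032,.019,.01,.06,.085,.094),'white':(.44,-.09,.0265,.0155,.01,.07,.099,.107)}
if __name__=='__main__':
    for cam in('side','scene'):
        W=np.load(f'/tmp/{cam}.npz')['W']
        for n,(x,y,r,rc,a,b,c,d) in B.items(): print(cam,n,'body',fit(W,x,y,r,a,b),'cap',fit(W,x,y,rc,c,d))
    W=np.load('/tmp/side.npz')['W']
    for n,x,y in(('yellow',.5,.29),('blue1',.345,.205),('teal',.33,.28),('blue2',.355,.385)): print(n,fit(W,x,y,.0195,.02,.065))
    for cam in('side','scene'):
        q=np.load(f'/tmp/{cam}.npz')['W'].reshape(-1,3)
        for y0 in np.arange(-.4,.4,.1):
            k=(q[:,1]>y0)&(q[:,1]<y0+.1)&(q[:,2]>.15)&(q[:,2]<.6)&(q[:,0]>.5)
            if k.any(): i=q[k][:,0].argmin(); print(cam,'y',y0.round(1),'nearest tall x',q[k][i].round(2))
E
python3 fit.py
```

```text
side amber body (array([ 0.436 , -0.2988]), 118, np.float64(0.0014)) cap (array([ 0.4365, -0.298 ]), 31, np.float64(0.0011))
side red body (array([0.4276, 0.322 ]), 119, np.float64(0.001)) cap (array([0.4279, 0.323 ]), 62, np.float64(0.0033))
side clear body (array([0.4344, 0.1112]), 179, np.float64(0.001)) cap (array([0.4339, 0.1106]), 16, np.float64(0.0011))
side white body (array([ 0.4464, -0.094 ]), 181, np.float64(0.0011)) cap (array([ 0.4468, -0.0944]), 16, np.float64(0.0006))
scene amber body (array([ 0.437 , -0.3002]), 424, np.float64(0.0012)) cap (array([ 0.4388, -0.2991]), 110, np.float64(0.0012))
scene red body (None, 0) cap (None, 0)
scene clear body (array([0.4354, 0.1099]), 486, np.float64(0.0015)) cap (array([0.4361, 0.1102]), 50, np.float64(0.0014))
scene white body (array([ 0.4473, -0.0954]), 552, np.float64(0.0013)) cap (array([ 0.4491, -0.095 ]), 45, np.float64(0.0012))
yellow (array([0.5122, 0.2879]), 103, np.float64(0.001))
blue1 (array([0.3516, 0.204 ]), 107, np.float64(0.0012))
teal (array([0.3375, 0.2806]), 111, np.float64(0.0013))
blue2 (array([0.363, 0.386]), 118, np.float64(0.0013))
side y -0.4 nearest tall x [ 0.71 -0.4   0.2 ]
side y -0.3 nearest tall x [ 0.74 -0.3   0.22]
side y -0.2 nearest tall x [ 0.78 -0.2   0.25]
side y -0.1 nearest tall x [ 0.89 -0.09  0.38]
side y -0.0 nearest tall x [0.9  0.   0.38]
side y 0.1 nearest tall x [0.91 0.1  0.38]
side y 0.2 nearest tall x [0.82 0.29 0.18]
side y 0.3 nearest tall x [0.8  0.34 0.16]
scene y -0.4 nearest tall x [ 0.71 -0.4   0.2 ]
scene y -0.3 nearest tall x [ 0.74 -0.3   0.2 ]
scene y -0.2 nearest tall x [ 0.78 -0.2   0.25]
scene y -0.1 nearest tall x [ 0.89 -0.1   0.37]
scene y -0.0 nearest tall x [0.9  0.01 0.38]
scene y 0.1 nearest tall x [0.9  0.1  0.17]
scene y 0.2 nearest tall x [0.81 0.3  0.19]
scene y 0.3 nearest tall x [0.79 0.34 0.16]
```

Both cameras agree to within about 2 mm. First is amber: approach above it, turn the jaws to roughly radial, then check the pose.

```bash
python3 -m creep '0 0 0.26 0.07 0.167 0 0.091;0 0 0.26 0.07 0.167 0 0.091;0 0 0.26 0.07 0.167 0 0.091;0 0 0.26 0.07 0.167 0 0.091;0 0 0.523 0.139 0.3345 0 0.091;0 0 0.523 0.139 0.3345 0 0.091;0 0 0.523 0.139 0.3345 0 0.091;0 0 0.523 0.139 0.3345 0 0.091;0 0 0.523 0.139 0.3345 0 0.091;0 0 0.523 0.139 0.3345 0 0.091;0 0 0.523 0.139 0.3345 0 0.091;0 0 0.523 0.139 0.3345 0 0.091' 15
python3 - <<'E'
from h import *; from fit import fit
im,W=cloud('wrist'); save('w1',im); o=arm.get_obs(); print(o['position'],o['tool_rot'][:,1],o['joint_positions'])
print(fit(W,.4366,-.299,.021,.01,.058),fit(W,.4366,-.299,.0165,.08,.095))
E
```

```text
time_s: 1.1
position: [0.4364, -0.2994, 0.4047]
tool_rot: [[0.572, 0.821, -0.0], [0.821, -0.572, -0.0], [-0.0, 0.0, -1.0]]
contact_force: [0.3, -0.5, -0.5]
width: 0.0911
[ 0.43621635 -0.29985177  0.4046994 ] [ 8.19958648e-01 -5.72422758e-01 -2.79725292e-05] [-6.46228349e-01  1.09231671e-01  2.07809160e+00 -1.46159528e-04
  9.54292992e-01 -3.66862913e-02]
(array([ 0.4388, -0.2991]), 153, np.float64(0.0003)) (array([ 0.4393, -0.2988]), 76, np.float64(0.0003))
```

```bash
python3 -m creep '0 0 0 0.0015 0 -0.04 0.091;0 0 0 0.0015 0 -0.08 0.091;0 0 0 0.0015 0 -0.12 0.091;0 0 0 0.0015 0 -0.15 0.091;0 0 0 0.0015 0 -0.17 0.091;0 0 0 0.0015 0 -0.182 0.091;0 0 0 0.0015 0 -0.182 0.091;0 0 0 0.0015 0 -0.182 0.06;0 0 0 0.0015 0 -0.182 0.03;0 0 0 0.0015 0 -0.182 0.03;0 0 0 0.0015 0 -0.182 0.03;0 0 0 0.0015 0 -0.182 0.03' 15
python3 -m creep '0 0 0 0 0 0 0.03;0 0 0 0 0 0 0.03;0 0 0 0 0 0 0.03;0 0 0 0 0 0 0.03' 20
```

```text
time_s: 2.15
position: [0.4381, -0.2994, 0.2236]
tool_rot: [[0.572, 0.82, 0.001], [0.82, -0.572, -0.001], [-0.0, 0.001, -1.0]]
contact_force: [-0.4, -0.7, -0.5]
width: 0.0609
time_s: 2.48
position: [0.4379, -0.2992, 0.2228]
tool_rot: [[0.572, 0.82, 0.0], [0.82, -0.572, -0.0], [-0.0, 0.0, -1.0]]
contact_force: [-0.3, 1.2, 3.0]
width: 0.0404
```

```bash
python3 -m creep '0 0 0 0 0 0.01 0.03;0 0 0 0 0 0.03 0.03;0 0 0 0 0 0.06 0.03;0 0 0 0 0 0.09 0.03;0 0 0 0 0 0.12 0.03;0 0 0 0 0 0.15 0.03;0 0 0 0 0 0.17 0.03;0 0 0.05 0.01 0.025 0.17 0.03;0 0 0.12 0.022 0.056 0.17 0.03;0 0 0.18 0.034 0.087 0.17 0.03;0 0 0.24 0.046 0.118 0.17 0.03;0 0 0.30 0.058 0.149 0.17 0.03' 20
python3 -m creep '0 0 0.05 0.014 0.035 0 0.03;0 0 0.1 0.028 0.07 0 0.03;0 0 0.15 0.042 0.105 0 0.03;0 0 0.20 0.056 0.14 0 0.03;0 0 0.25 0.07 0.18 0 0.03;0 0 0.3 0.084 0.215 0 0.03;0 0 0.33 0.098 0.25 0 0.03;0 0 0.36 0.112 0.285 0 0.03;0 0 0.36 0.12 0.31 0 0.03;0 0 0.36 0.1257 0.3236 0 0.03;0 0 0.36 0.1257 0.3236 0 0.03;0 0 0.36 0.1257 0.3236 0 0.03'
python3 - <<'E'
from h import *
from fit import fit
im,W=cloud('wrist'); save('w2',im); o=arm.get_obs(); p=o['position'];print(p,o['tool_rot'][:,1],o['contact_force'],o['width'],o['time_s'])
print('held',fit(W,p[0],p[1],.021,.165,.225),fit(W,p[0],p[1],.0165,.25,.265))
np.savez('/tmp/w2',im=im,W=W)
E
```

```text
time_s: 3.48
position: [0.4959, -0.1487, 0.3935]
tool_rot: [[0.302, 0.953, 0.0], [0.953, -0.302, -0.0], [-0.0, 0.0, -1.0]]
contact_force: [0.7, -0.0, -0.5]
width: 0.0405
time_s: 4.48
position: [0.6214, 0.1733, 0.3928]
tool_rot: [[-0.052, 0.999, -0.0], [0.999, 0.052, -0.0], [-0.0, -0.0, -1.0]]
contact_force: [0.6, -0.3, -1.3]
width: 0.0404
[0.62121248 0.17264239 0.39277525] [ 9.98707811e-01  5.08171528e-02 -5.71105986e-04] [ 0.34668288 -0.06652772 -0.61837101] 0.040936710111159694 4.5333
held (array([0.6231, 0.1736]), 2118, np.float64(0.0044)) (array([0.6234, 0.1746]), 1558, np.float64(0.0091))
```

View pics/w2.png

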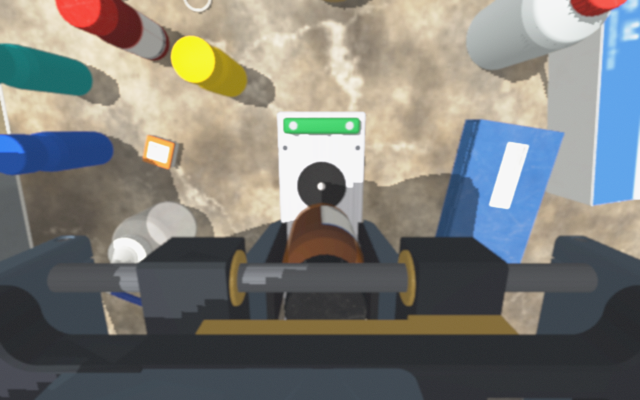

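The wrist view shows amber held upright, pad 1 with its centre dot at (320,186) and the green block at (322,126). Next I'll get the pad centre from this view.

```bash
cat > pads.py <<'E'
from h import *
def pads(im,W,guess):
    q=W.reshape(-1,3); g=im.reshape(-1,3).mean(1)
    for gx,gy in guess:
        r=np.hypot(q[:,0]-gx,q[:,1]-gy); k=(r<.027)&(np.abs(q[:,2]-.0105)<.006)
        n=k.sum(); k2=(r<.045)&(np.abs(q[:,2]-.0105)<.006)&(g<80)&(r<.04)
        p=q[k2]; 
        if len(p)<30: print('few'); continue
        (c,rad)=cv2.minEnclosingCircle(p[np.newaxis,:,:2].astype(np.float32))
        d=q[(r<.012)&(g>120)]
        print('mean',p.mean(0).round(4),'circ',np.round(c,4),round(rad,4),'dot',np.nanmean(d,0).round(4) if len(d) else None,len(d))
G=[(.6216,.1734),(.6260,.0833),(.6309,-.0063),(.6353,-.0956)]
E
python3 - <<'E'
from pads import *
for n in('w2','scene','side'):
    z=np.load(f'/tmp/{n}.npz'); print(n); pads(z['im'],z['W'],G)
E
```

```text
w2
mean [0.6216 0.1745 0.0097] circ [0.622  0.1725] 0.0283 dot [0.6204 0.1729 0.0097] 53
few
few
few
scene
mean [0.6206 0.1715 0.011 ] circ [0.6218 0.1719] 0.03 dot [0.6208 0.1709 0.0108] 5
mean [0.6258 0.0818 0.0111] circ [0.6272 0.0825] 0.0297 dot [0.6258 0.0822 0.0117] 4
mean [ 0.6311 -0.0067  0.0111] circ [ 0.6304 -0.0101] 0.0303 dot [ 0.6329 -0.0068  0.0097] 5
mean [ 0.6352 -0.0985  0.0111] circ [ 0.6367 -0.0976] 0.0293 dot [ 0.6314 -0.1007  0.0131] 5
side
mean [0.6216 0.1732 0.011 ] circ [0.6203 0.173 ] 0.0265 dot [0.6204 0.1731 0.01  ] 11
mean [0.6262 0.0835 0.0111] circ [0.6263 0.0836] 0.0264 dot [0.6266 0.0833 0.0123] 10
mean [ 0.6304 -0.0064  0.0111] circ [ 0.6294 -0.0061] 0.0261 dot [ 0.6305 -0.0058  0.0115] 9
mean [ 0.6355 -0.0961  0.0114] circ [ 0.6352 -0.0964] 0.0259 dot [ 0.6341 -0.097   0.0109] 9
```

```bash
python3 -m creep '0 0 0 0 0 -0.03 0.03;0 0 0 0 0 -0.065 0.03;0 0 0 0 0 -0.1 0.03;0 0 0 0 0 -0.125 0.03;0 0 0 0 0 -0.14 0.03;0 0 0 0 0 -0.15 0.03;0 0 0 0 0 -0.156 0.03;0 0 0 0 0 -0.158 0.03;0 0 0 0 0 -0.1595 0.03;0 0 0 0 0 -0.1595 0.03;0 0 0 0 0 -0.1595 0.03;0 0 0 0 0 -0.1595 0.03'
python3 -m creep '0 0 0 0 0 0 0.046;0 0 0 0 0 0 0.055;0 0 0 0 0 0 0.075;0 0 0 0 0 0 0.091;0 0 0 0 0 0 0.091;0 0 0 0 0 0 0.091;0 0 0 0 0 0.02 0.091;0 0 0 0 0 0.05 0.091;0 0 0 0 0 0.09 0.091;0 0 0 0 0 0.13 0.091;0 0 0 0 0 0.17 0.091;0 0 0 0 0 0.19 0.091'
python3 - <<'E'
from h import *
from fit import fit; from pads import *
im,W=cloud('side'); save('s3',im[130:290,210:480],2.9); print(fit(W,.621,.173,.021,.02,.065),fit(W,.621,.173,.0165,.09,.106))
o=arm.get_obs(); im,W=cloud('wrist'); print(o['position'],o['time_s'],fit(W,.621,.173,.021,.02,.065),fit(W,.621,.173,.0165,.09,.106))
pads(im,W,G[:2])
E
```

```text
time_s: 5.53
position: [0.6219, 0.1735, 0.2341]
tool_rot: [[-0.051, 0.999, 0.001], [0.999, 0.051, 0.0], [0.0, 0.001, -1.0]]
contact_force: [1.0, 0.3, -0.6]
width: 0.0406
time_s: 6.53
position: [0.6221, 0.1735, 0.4284]
tool_rot: [[-0.051, 0.999, 0.005], [0.999, 0.051, 0.001], [0.001, 0.005, -1.0]]
contact_force: [0.5, 1.1, 0.3]
width: 0.0911
(array([0.6217, 0.1734]), 112, np.float64(0.0007)) (array([0.6215, 0.1746]), 35, np.float64(0.0008))
[0.62271151 0.17369319 0.43084528] 6.5833 (array([0.6239, 0.1735]), 127, np.float64(0.0002)) (array([0.6239, 0.1739]), 84, np.float64(0.0015))
mean [0.6173 0.1855 0.0098] circ [0.6219 0.173 ] 0.0284 dot None 0
mean [0.6258 0.0838 0.0096] circ [0.6262 0.0826] 0.0296 dot [0.6258 0.0827 0.0097] 15
```

Amber stands on pad 1, within 1 mm by the side view. Next is red, with the jaws turned to clear the look-alikes.

```bash
python3 -m creep '0 0 0.11 -0.02 0.015 0 0.091;0 0 0.23 -0.045 0.035 0 0.091;0 0 0.35 -0.07 0.055 0 0.091;0 0 0.47 -0.095 0.075 0 0.091;0 0 0.59 -0.12 0.095 0 0.091;0 0 0.71 -0.145 0.115 0 0.091;0 0 0.83 -0.17 0.13 0 0.091;0 0 0.95 -0.185 0.142 0 0.091;0 0 1.07 -0.194 0.149 0 0.091;0 0 1.19 -0.194 0.149 0 0.091;0 0 1.30 -0.194 0.149 0 0.091;0 0 1.344 -0.194 0.149 0 0.091'
python3 -m creep '0 0 0 0 0 0 0.091;0 0 0 0 0 0 0.091;0 0 0 0 0 0 0.091'
python3 - <<'E'
from h import *; from fit import fit
o=arm.get_obs(); im,W=cloud('wrist'); save('w4',im);  print(o['position'],o['time_s'],o['tool_rot'][:,1],o['joint_positions'])
print(fit(W,.4278,.3225,.0195,.01,.065),fit(W,.4278,.3225,.0175,.09,.106))
for n,x,y in(('yellow',.512,.288),('teal',.3375,.28),('blue2',.363,.386)): print(n,fit(W,x,y,.0195,.02,.065))
E
```

```text
time_s: 7.63
position: [0.4271, 0.3225, 0.4223]
tool_rot: [[-0.986, 0.168, -0.001], [0.168, 0.986, -0.001], [0.001, -0.001, -1.0]]
contact_force: [0.6, 1.1, -0.7]
width: 0.0911
time_s: 7.88
position: [0.4276, 0.3223, 0.4227]
tool_rot: [[-0.984, 0.177, -0.001], [0.177, 0.984, -0.0], [0.0, -0.0, -1.0]]
contact_force: [0.5, -0.7, 0.3]
width: 0.0907
[0.42756019 0.32230471 0.42274044] 7.8833 [ 1.76848095e-01  9.84238033e-01 -4.95159714e-04] [ 6.02413933e-01  9.56490296e-02  2.05535194e+00 -4.45659645e-06
  9.91291845e-01 -7.90596664e-01]
(array([0.4292, 0.3225]), 206, np.float64(0.0003)) (array([0.4308, 0.3231]), 97, np.float64(0.0003))
yellow (array([0.5135, 0.2884]), 417, np.float64(0.0004))
teal (array([0.339 , 0.2809]), 138, np.float64(0.0002))
blue2 (array([0.3642, 0.3862]), 92, np.float64(0.0002))
```

View pics/w4.png

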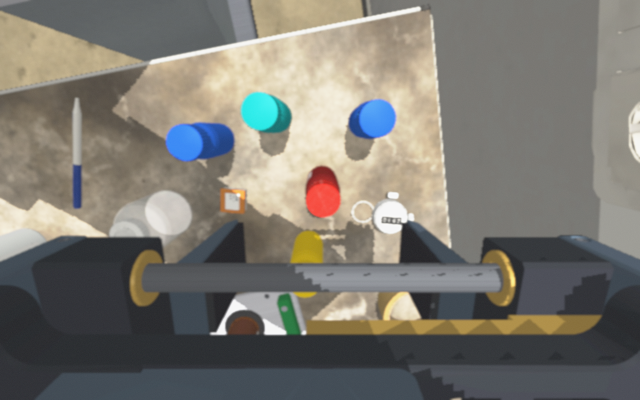

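Red is centred below the tool at (322,190). The counter at (390,215) and the cover box at (232,200) lie outside the fingers and below the fingertip height. Now I'll descend and grip.

```bash
python3 -m creep '0 0 0 0.001 0 -0.04 0.091;0 0 0 0.001 0 -0.08 0.091;0 0 0 0.001 0 -0.115 0.091;0 0 0 0.001 0 -0.15 0.091;0 0 0 0.001 0 -0.175 0.091;0 0 0 0.001 0 -0.187 0.091;0 0 0 0.001 0 -0.192 0.091;0 0 0 0.001 0 -0.192 0.091;0 0 0 0.001 0 -0.192 0.06;0 0 0 0.001 0 -0.192 0.03;0 0 0 0.001 0 -0.192 0.03;0 0 0 0.001 0 -0.192 0.03' 20
python3 -m creep '0 0 0 0 0 0 0.03;0 0 0 0 0 0 0.03;0 0 0 0 0 0 0.03;0 0 0 0 0 0 0.03;0 0 0 0 0 0 0.03;0 0 0 0 0 0.01 0.03;0 0 0 0 0 0.03 0.03;0 0 0 0 0 0.06 0.03;0 0 0 0 0 0.10 0.03;0 0 0 0 0 0.14 0.03;0 0 0 0 0 0.17 0.03;0 0 0 0 0 0.18 0.03' 20
```

```text
time_s: 8.93
position: [0.4289, 0.3226, 0.2323]
tool_rot: [[-0.985, 0.175, 0.001], [0.175, 0.985, 0.001], [-0.001, 0.001, -1.0]]
contact_force: [0.1, 0.4, -0.6]
width: 0.0675
time_s: 9.93
position: [0.4291, 0.3228, 0.4167]
tool_rot: [[-0.985, 0.175, 0.005], [0.175, 0.985, 0.004], [-0.005, 0.004, -1.0]]
contact_force: [-0.7, 1.2, -0.6]
width: 0.0382
```

```bash
python3 -m creep '0 0 -0.1 0.012 -0.015 0 0.03;0 0 -0.22 0.03 -0.036 0 0.03;0 0 -0.34 0.048 -0.058 0 0.03;0 0 -0.46 0.066 -0.08 0 0.03;0 0 -0.58 0.085 -0.103 0 0.03;0 0 -0.70 0.104 -0.126 0 0.03;0 0 -0.82 0.123 -0.149 0 0.03;0 0 -0.94 0.142 -0.172 0 0.03;0 0 -1.06 0.16 -0.195 0 0.03;0 0 -1.18 0.177 -0.217 0 0.03;0 0 -1.29 0.19 -0.231 0 0.03;0 0 -1.344 0.1968 -0.2395 0 0.03'
python3 -m creep '0 0 0 0 0 0 0.03;0 0 0 0 0 0 0.03;0 0 0 0 0 0 0.03;0 0 0 0 0 0 0.03'
python3 - <<'E'
from h import *
from fit import fit
im,W=cloud('side'); o=arm.get_obs(); print(o['position'],o['tool_rot'][:,1],o['width'])
print(fit(W,.6256,.083,.0195,.18,.20),fit(W,.6256,.083,.0175,.27,.285), fit(W,.621,.173,.021,.02,.065))
q=W.reshape(-1,3); k=np.hypot(q[:,0]-.6256,q[:,1]-.083)<.025; print('lowest held z',np.sort(q[k&(q[:,2]>.05)][:,2])[:5])
E
```

```text
time_s: 10.93
position: [0.6264, 0.0811, 0.4108]
tool_rot: [[-0.043, 0.999, -0.001], [0.999, 0.043, -0.0], [-0.0, -0.001, -1.0]]
contact_force: [-1.3, -0.0, -1.3]
width: 0.0379
time_s: 11.27
position: [0.6248, 0.0836, 0.4111]
tool_rot: [[-0.053, 0.999, -0.0], [0.999, 0.053, 0.0], [0.0, -0.0, -1.0]]
contact_force: [0.2, 0.3, -0.3]
width: 0.0377
[0.62488721 0.08358132 0.41121096] [ 9.98596665e-01  5.29586735e-02 -2.81378270e-04] 0.037875254962581976
(array([0.6236, 0.0848]), 48, np.float64(0.0008)) (None, 1) (array([0.622 , 0.1733]), 112, np.float64(0.0008))
lowest held z [0.18100071 0.1818841  0.18200482 0.18246306 0.18254681]
```

```bash
python3 -m creep '0 0 0 0.0015 -0.001 -0.03 0.03;0 0 0 0.0015 -0.001 -0.065 0.03;0 0 0 0.0015 -0.001 -0.1 0.03;0 0 0 0.0015 -0.001 -0.13 0.03;0 0 0 0.0015 -0.001 -0.15 0.03;0 0 0 0.0015 -0.001 -0.16 0.03;0 0 0 0.0015 -0.001 -0.165 0.03;0 0 0 0.0015 -0.001 -0.168 0.03;0 0 0 0.0015 -0.001 -0.1695 0.03;0 0 0 0.0015 -0.001 -0.1695 0.03;0 0 0 0.0015 -0.001 -0.1695 0.03;0 0 0 0.0015 -0.001 -0.1695 0.03'
python3 -m creep '0 0 0 0 0 0 0.043;0 0 0 0 0 0 0.055;0 0 0 0 0 0 0.075;0 0 0 0 0 0 0.091;0 0 0 0 0 0 0.091;0 0 0 0 0 0 0.091;0 0 0 0 0 0.02 0.091;0 0 0 0 0 0.05 0.091;0 0 0 0 0 0.09 0.091;0 0 0 0 0 0.13 0.091;0 0 0 0 0 0.17 0.091;0 0 0 0 0 0.19 0.091'
python3 - <<'E'
from h import *
from fit import fit; from pads import *
im,W=cloud('side');print(fit(W,.6256,.083,.0195,.02,.075),fit(W,.6256,.083,.0175,.10,.118))
for n,(x,y,r) in {'clear':(.435,.1105,.032),'white':(.447,-.0947,.0265)}.items(): print(n,fit(W,x,y,r,.01,.06))
o=arm.get_obs(); im,W=cloud('wrist'); print(o['position'],o['time_s'],fit(W,.6256,.083,.0195,.02,.075))
pads(im,W,G[:3])
E
```

```text
time_s: 12.32
position: [0.6272, 0.0819, 0.2427]
tool_rot: [[-0.051, 0.999, 0.001], [0.999, 0.051, 0.0], [0.0, 0.001, -1.0]]
contact_force: [-0.3, -0.2, -1.3]
width: 0.0376
time_s: 13.32
position: [0.6274, 0.082, 0.4369]
tool_rot: [[-0.051, 0.999, 0.005], [0.999, 0.051, 0.0], [0.0, 0.005, -1.0]]
contact_force: [1.1, 0.2, 0.3]
width: 0.0907
(array([0.6267, 0.0826]), 117, np.float64(0.0009)) (array([0.6275, 0.0818]), 50, np.float64(0.0025))
clear (array([0.4345, 0.111 ]), 185, np.float64(0.001))
white (array([ 0.4465, -0.094 ]), 154, np.float64(0.0012))
[0.62799958 0.08205651 0.4392432 ] 13.3667 (array([0.629 , 0.0828]), 189, np.float64(0.0003))
mean [0.6173 0.1616 0.0097] circ [0.6217 0.1726] 0.0287 dot None 0
mean [0.6219 0.0938 0.0098] circ [0.6262 0.0824] 0.0288 dot None 0
mean [ 0.6303 -0.0065  0.0095] circ [ 0.6302 -0.007 ] 0.0294 dot [ 0.6306 -0.0071  0.0095] 14
```

```bash
python3 -m creep '0 0 0 -0.03 0.005 0 0.091;0 0 0 -0.07 0.01 0 0.091;0 0 0 -0.11 0.016 0 0.091;0 0 0 -0.15 0.022 0 0.091;0 0 0 -0.18 0.026 0 0.091;0 0 0 -0.192 0.0283 0 0.091;0 0 0 -0.192 0.0283 0 0.091;0 0 0 -0.192 0.0283 0 0.091;0 0 0 -0.192 0.0283 0 0.091'
python3 - <<'E'
from h import *; from fit import fit
o=arm.get_obs(); im,W=cloud('wrist'); save('w5',im);  print(o['position'],o['time_s'],o['tool_rot'][:,1],o['joint_positions'])
print(fit(W,.435,.111,.032,.01,.06),fit(W,.435,.111,.019,.085,.094))
E
```

```text
time_s: 14.17
position: [0.4361, 0.1102, 0.4318]
tool_rot: [[-0.051, 0.999, 0.0], [0.999, 0.051, 0.0], [-0.0, 0.0, -1.0]]
contact_force: [0.6, -0.3, -0.1]
width: 0.0912
[0.43607163 0.11017248 0.43179853] 14.1667 [9.98707365e-01 5.08267714e-02 4.87561875e-04] [ 1.95655222e-01 -7.11518008e-02  2.20580541e+00 -9.01769913e-05
  1.00645744e+00  1.44854750e-01]
(array([0.4367, 0.1112]), 165, np.float64(0.0001)) (array([0.4366, 0.1103]), 87, np.float64(0.0026))
```

View pics/w5.png

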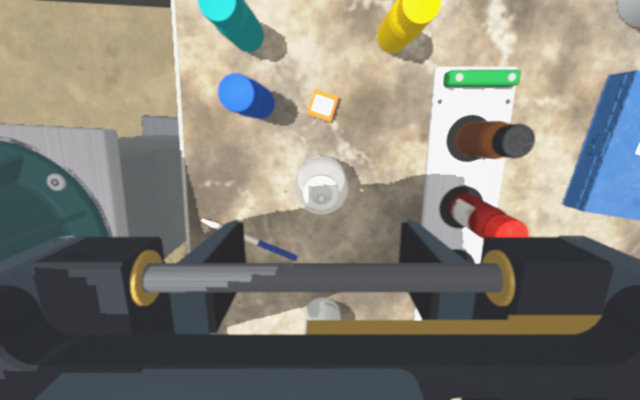

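The clear dropper is centred below the tool at (322,185), with the rail well clear on the right. Now I'll descend and grip.

```bash
python3 -m creep '0 0 0 0 0.0005 -0.04 0.091;0 0 0 0 0.0005 -0.08 0.091;0 0 0 0 0.0005 -0.115 0.091;0 0 0 0 0.0005 -0.145 0.091;0 0 0 0 0.0005 -0.17 0.091;0 0 0 0 0.0005 -0.185 0.091;0 0 0 0 0.0005 -0.192 0.091;0 0 0 0 0.0005 -0.192 0.091;0 0 0 0 0.0005 -0.192 0.091;0 0 0 0 0.0005 -0.192 0.07;0 0 0 0 0.0005 -0.192 0.055;0 0 0 0 0.0005 -0.192 0.05' 20
python3 -m creep '0 0 0 0 0 0 0.05;0 0 0 0 0 0 0.05;0 0 0 0 0 0 0.05;0 0 0 0 0 0 0.05;0 0 0 0 0 0.01 0.05;0 0 0 0 0 0.03 0.05;0 0 0 0 0 0.06 0.05;0 0 0 0 0 0.10 0.05;0 0 0 0 0 0.14 0.05;0 0 0 0 0 0.17 0.05;0 0 0 0 0 0.18 0.05;0 0 0 0 0 0.18 0.05' 20
```

```text
time_s: 15.22
position: [0.4353, 0.1108, 0.2407]
tool_rot: [[-0.051, 0.999, 0.002], [0.999, 0.051, 0.0], [0.0, 0.002, -1.0]]
contact_force: [0.6, 0.4, 0.0]
width: 0.0738
time_s: 16.22
position: [0.4352, 0.1108, 0.4227]
tool_rot: [[-0.051, 0.999, 0.005], [0.999, 0.051, 0.001], [0.001, 0.005, -1.0]]
contact_force: [-0.2, 1.0, -0.1]
width: 0.0623
```

```bash
python3 -m creep '0 0 0 0.015 -0.009 0 0.05;0 0 0 0.04 -0.024 0 0.05;0 0 0 0.07 -0.042 0 0.05;0 0 0 0.10 -0.06 0 0.05;0 0 0 0.13 -0.078 0 0.05;0 0 0 0.16 -0.096 0 0.05;0 0 0 0.18 -0.108 0 0.05;0 0 0 0.19 -0.1145 0 0.05;0 0 0 0.195 -0.1175 0 0.05;0 0 0 0.195 -0.1175 0 0.05;0 0 0 0.195 -0.1175 0 0.05;0 0 0 0.195 -0.1175 0 0.05'
python3 - <<'E'
from h import *
from fit import fit
im,W=cloud('side'); o=arm.get_obs(); print(o['position'],o['tool_rot'][:,1],o['width'])
print(fit(W,.6305,-.0066,.032,.185,.22,.06))
q=W.reshape(-1,3); k=np.hypot(q[:,0]-.6305,q[:,1]+.0066)<.035; print('lowest held z',np.sort(q[k&(q[:,2]>.05)][:,2])[:5])
E
```

```text
time_s: 17.22
position: [0.6289, -0.0061, 0.4194]
tool_rot: [[-0.052, 0.999, -0.001], [0.999, 0.052, 0.0], [0.0, -0.001, -1.0]]
contact_force: [0.6, -0.5, -0.6]
width: 0.0624
[ 0.6290091  -0.00611043  0.41963047] [ 9.98663237e-01  5.16870104e-02 -4.38105344e-04] 0.06258501068605424
(array([ 0.6282, -0.0053]), 173, np.float64(0.0008))
lowest held z [0.17674412 0.18038123 0.18069139 0.18079571 0.1810762 ]
```

```bash
python3 -m creep '0 0 0 0.0015 -0.001 -0.03 0.05;0 0 0 0.0015 -0.001 -0.065 0.05;0 0 0 0.0015 -0.001 -0.1 0.05;0 0 0 0.0015 -0.001 -0.13 0.05;0 0 0 0.0015 -0.001 -0.15 0.05;0 0 0 0.0015 -0.001 -0.16 0.05;0 0 0 0.0015 -0.001 -0.165 0.05;0 0 0 0.0015 -0.001 -0.168 0.05;0 0 0 0.0015 -0.001 -0.1695 0.05;0 0 0 0.0015 -0.001 -0.1695 0.05;0 0 0 0.0015 -0.001 -0.1695 0.05;0 0 0 0.0015 -0.001 -0.1695 0.05'
python3 -m creep '0 0 0 0 0 0 0.068;0 0 0 0 0 0 0.075;0 0 0 0 0 0 0.085;0 0 0 0 0 0 0.091;0 0 0 0 0 0 0.091;0 0 0 0 0 0 0.091;0 0 0 0 0 0.02 0.091;0 0 0 0 0 0.05 0.091;0 0 0 0 0 0.09 0.091;0 0 0 0 0 0.13 0.091;0 0 0 0 0 0.17 0.091;0 0 0 0 0 0.19 0.091'
python3 - <<'E'
from h import *
from fit import fit; from pads import *
im,W=cloud('side');print(fit(W,.6305,-.0066,.032,.02,.07),fit(W,.6305,-.0066,.019,.096,.104),'white',fit(W,.447,-.0947,.0265,.01,.07))
o=arm.get_obs(); im,W=cloud('wrist'); print(o['position'],o['time_s'],fit(W,.6305,-.0066,.032,.02,.07))
pads(im,W,G[2:])
E
```

```text
time_s: 18.27
position: [0.6317, -0.0078, 0.2512]
tool_rot: [[-0.051, 0.999, 0.001], [0.999, 0.051, -0.0], [-0.0, 0.001, -1.0]]
contact_force: [-0.7, 0.3, -0.5]
width: 0.0626
time_s: 19.27
position: [0.6319, -0.0078, 0.4454]
tool_rot: [[-0.051, 0.999, 0.005], [0.999, 0.051, -0.0], [-0.0, 0.005, -1.0]]
contact_force: [1.6, -0.3, 0.7]
width: 0.0911
(array([ 0.6311, -0.0074]), 181, np.float64(0.0009)) (array([ 0.6306, -0.0087]), 25, np.float64(0.0018)) white (None, 6)
[ 0.63248845 -0.007815    0.44776928] 19.3167 (array([ 0.6331, -0.0073]), 154, np.float64(0.0001))
few
mean [ 0.6351 -0.0965  0.0096] circ [ 0.635  -0.0968] 0.0295 dot [ 0.6351 -0.0966  0.01  ] 11
```

```bash
python3 -m creep '0 0 0 -0.03 -0.014 0 0.091;0 0 0 -0.07 -0.033 0 0.091;0 0 0 -0.105 -0.05 0 0.091;0 0 0 -0.14 -0.067 0 0.091;0 0 0 -0.17 -0.081 0 0.091;0 0 0 -0.184 -0.0875 0 0.091;0 0 0 -0.184 -0.0875 0 0.091;0 0 0 -0.184 -0.0875 0 0.091;0 0 0 -0.184 -0.0875 0 0.091'
python3 - <<'E'
from h import *; from fit import fit
o=arm.get_obs(); im,W=cloud('wrist'); save('w6',im);  print(o['position'],o['time_s'],o['tool_rot'][:,1])
print(fit(W,.447,-.0947,.0265,.01,.07),fit(W,.447,-.0947,.0155,.099,.107))
E
```

```text
time_s: 20.12
position: [0.4481, -0.0952, 0.4401]
tool_rot: [[-0.051, 0.999, 0.0], [0.999, 0.051, 0.0], [0.0, 0.0, -1.0]]
contact_force: [-0.0, -0.1, -0.4]
width: 0.0911
[ 0.44811261 -0.09519372  0.44013233] 20.1167 [9.98703130e-01 5.09119593e-02 1.74199668e-04]
(array([ 0.4489, -0.0939]), 206, np.float64(0.0002)) (array([ 0.4498, -0.095 ]), 47, np.float64(0.0003))
```

View pics/w6.png

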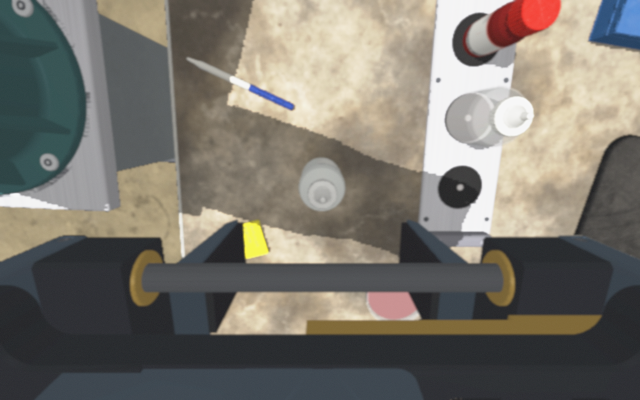

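The white dropper is centred below at (322,185), and pad 4 is free at (459,187). Now I'll descend, grip and lift.

```bash
python3 -m creep '0 0 0 0 0.0005 -0.04 0.091;0 0 0 0 0.0005 -0.08 0.091;0 0 0 0 0.0005 -0.115 0.091;0 0 0 0 0.0005 -0.145 0.091;0 0 0 0 0.0005 -0.17 0.091;0 0 0 0 0.0005 -0.184 0.091;0 0 0 0 0.0005 -0.189 0.091;0 0 0 0 0.0005 -0.189 0.091;0 0 0 0 0.0005 -0.189 0.091;0 0 0 0 0.0005 -0.189 0.07;0 0 0 0 0.0005 -0.189 0.05;0 0 0 0 0.0005 -0.189 0.04' 20
python3 -m creep '0 0 0 0 0 0 0.04;0 0 0 0 0 0 0.04;0 0 0 0 0 0 0.04;0 0 0 0 0 0 0.04;0 0 0 0 0 0 0.04;0 0 0 0 0 0.01 0.04;0 0 0 0 0 0.03 0.04;0 0 0 0 0 0.06 0.04;0 0 0 0 0 0.10 0.04;0 0 0 0 0 0.14 0.04;0 0 0 0 0 0.17 0.04;0 0 0 0 0 0.17 0.04' 20
python3 -m creep '0 0 0 0.015 0 0 0.04;0 0 0 0.04 0 0 0.04;0 0 0 0.07 -0.0 0 0.04;0 0 0 0.10 -0.001 0 0.04;0 0 0 0.13 -0.001 0 0.04;0 0 0 0.155 -0.0015 0 0.04;0 0 0 0.172 -0.002 0 0.04;0 0 0 0.182 -0.002 0 0.04;0 0 0 0.187 -0.002 0 0.04;0 0 0 0.187 -0.002 0 0.04;0 0 0 0.187 -0.002 0 0.04;0 0 0 0.187 -0.002 0 0.04'
python3 - <<'E'
from h import *
from fit import fit
im,W=cloud('side'); o=arm.get_obs(); print(o['position'],o['tool_rot'][:,1],o['width'])
print(fit(W,.635,-.0965,.0265,.175,.225,.06))
q=W.reshape(-1,3); k=np.hypot(q[:,0]-.635,q[:,1]+.0965)<.03; print('lowest held z',np.sort(q[k&(q[:,2]>.05)][:,2])[:5])
E
```

```text
time_s: 21.17
position: [0.4477, -0.0949, 0.2521]
tool_rot: [[-0.051, 0.999, 0.002], [0.999, 0.051, -0.0], [-0.001, 0.002, -1.0]]
contact_force: [0.3, 0.1, 0.0]
width: 0.0734
time_s: 22.17
position: [0.4484, -0.0951, 0.4277]
tool_rot: [[-0.051, 0.999, 0.008], [0.999, 0.051, -0.002], [-0.003, 0.008, -1.0]]
contact_force: [1.0, -1.2, 0.8]
width: 0.0508
time_s: 23.17
position: [0.6335, -0.0968, 0.4212]
tool_rot: [[-0.051, 0.999, -0.001], [0.999, 0.051, 0.0], [0.0, -0.001, -1.0]]
contact_force: [-0.2, 0.2, -1.1]
width: 0.0511
[ 0.63360063 -0.09679663  0.42133188] [ 9.98704913e-01  5.08768016e-02 -2.16834159e-04] 0.05078337967807031
(array([ 0.6328, -0.0957]), 210, np.float64(0.0009))
lowest held z [0.17163437 0.17251116 0.17280636 0.17306423 0.17366846]
```

```bash
python3 -m creep '0 0 0 0.0015 0 -0.03 0.04;0 0 0 0.0015 0 -0.065 0.04;0 0 0 0.0015 0 -0.1 0.04;0 0 0 0.0015 0 -0.125 0.04;0 0 0 0.0015 0 -0.14 0.04;0 0 0 0.0015 0 -0.15 0.04;0 0 0 0.0015 0 -0.155 0.04;0 0 0 0.0015 0 -0.158 0.04;0 0 0 0.0015 0 -0.1595 0.04;0 0 0 0.0015 0 -0.1595 0.04;0 0 0 0.0015 0 -0.1595 0.04;0 0 0 0.0015 0 -0.1595 0.04'
python3 -m creep '0 0 0 0 0 0 0.057;0 0 0 0 0 0 0.065;0 0 0 0 0 0 0.08;0 0 0 0 0 0 0.091;0 0 0 0 0 0 0.091;0 0 0 0 0 0 0.091;0 0 0 0 0 0.02 0.091;0 0 0 0 0 0.05 0.091;0 0 0 0 0 0.09 0.091;0 0 0 0 0 0.13 0.091;0 0 0 0 0 0.17 0.091;0 0 0 0 0 0.19 0.091'
python3 -m creep '0 0 0 -0.04 -0.02 0 0.091;0 0 0 -0.08 -0.06 0 0.091;0 0 0 -0.11 -0.09 0 0.091;0 0 0 -0.14 -0.12 0 0.091;0 0 0 -0.15 -0.15 0 0.091;0 0 0 -0.15 -0.18 0 0.091;0 0 0 -0.15 -0.2 0 0.091;0 0 0 -0.15 -0.2 0 0.091;0 0 0 -0.15 -0.2 0 0.091'
python3 - <<'E'
from h import *
from fit import fit
im,W=cloud('side'); save('s9',im[130:290,210:480],2.9)
for n,x,y,r,h in(('amber',.621,.173,.021,.066),('red',.6258,.083,.0195,.075),('clear',.6305,-.0066,.032,.07),('white',.635,-.0965,.0265,.08)): print(n,'pad',(x,y),fit(W,x,y,r,.02,h))
im0,W0=(lambda z:(z['im'],z['W']))(np.load('/tmp/side.npz'))
def c(W,b): 
    q=W.reshape(-1,3);k=(q[:,0]>b[0])&(q[:,0]<b[1])&(q[:,1]>b[2])&(q[:,1]<b[3])&(q[:,2]>.009)&(q[:,2]<.03);return k.sum(),q[k].mean(0).round(4)
for n,b in(('petri',(.48,.62,-.34,-.2)),('box',(.44,.52,.15,.23)),('counter',(.46,.52,.36,.46))): print(n,c(W0,b),c(W,b))
for n,x,y in(('yellow',.5122,.2879),('blue1',.3516,.204),('teal',.3375,.2806),('blue2',.363,.386)): print(n,fit(W,x,y,.0195,.02,.065))
print(arm.get_obs()['time_s'])
E
```

```text
time_s: 24.22
position: [0.6362, -0.0969, 0.2626]
tool_rot: [[-0.051, 0.999, 0.001], [0.999, 0.051, -0.0], [-0.0, 0.001, -1.0]]
contact_force: [-0.4, 0.2, -0.3]
width: 0.0511
time_s: 25.22
position: [0.6363, -0.0969, 0.457]
tool_rot: [[-0.051, 0.999, 0.005], [0.999, 0.051, -0.001], [-0.001, 0.005, -1.0]]
contact_force: [0.3, 0.4, 1.0]
width: 0.091
time_s: 25.97
position: [0.4856, -0.2976, 0.4516]
tool_rot: [[-0.049, 0.999, -0.0], [0.999, 0.049, 0.0], [0.0, -0.0, -1.0]]
contact_force: [-0.6, 0.1, -1.0]
width: 0.0908
amber pad (0.621, 0.173) (array([0.6219, 0.1733]), 111, np.float64(0.0008))
red pad (0.6258, 0.083) (array([0.6268, 0.083 ]), 117, np.float64(0.0008))
clear pad (0.6305, -0.0066) (array([ 0.631 , -0.0073]), 181, np.float64(0.0008))
white pad (0.635, -0.0965) (array([ 0.6358, -0.0962]), 187, np.float64(0.0009))
petri (np.int64(541), array([ 0.5683, -0.2644,  0.0159])) (np.int64(542), array([ 0.5682, -0.2644,  0.0158]))
box (np.int64(27), array([0.4448, 0.2025, 0.0151])) (np.int64(27), array([0.4447, 0.2024, 0.0157]))
counter (np.int64(178), array([0.4926, 0.401 , 0.0222])) (np.int64(176), array([0.4926, 0.4011, 0.0222]))
yellow (array([0.5121, 0.2879]), 106, np.float64(0.0009))
blue1 (array([0.3516, 0.2039]), 110, np.float64(0.0012))
teal (array([0.3375, 0.2803]), 113, np.float64(0.0015))
blue2 (array([0.3629, 0.3859]), 112, np.float64(0.0013))
26.0167
```

View pics/s9.png

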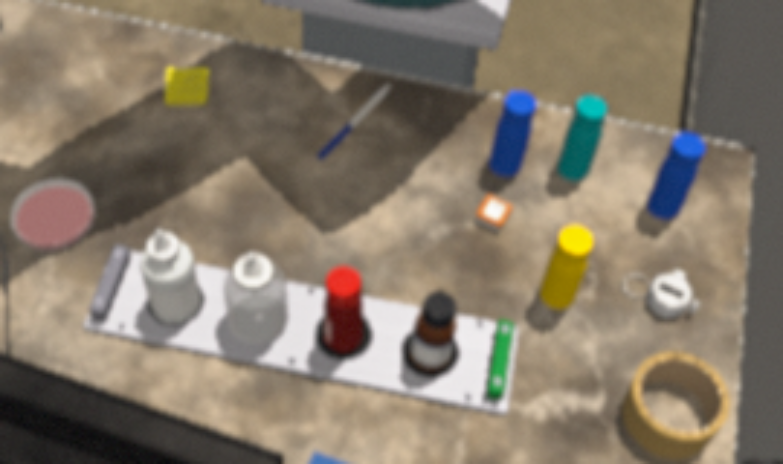

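From the green block (500,360) to the grey one, the picture shows amber (432,330), red (343,310), clear (253,300) and white (170,275), all upright. Everything else is where it was, and the gripper is clear.

```bash
python3 -c "from bench import job; print(job.hand_in())"
```

```text
the job is handed in; nothing more can be done
None
```

All four bottles stand upright on the rail, in order from the green block: amber, red, clear dropper, white dropper. I moved them one at a time and handed the job in at about 26 s of robot time.

**Centring:** in the last side-camera check, each bottle was within about 1 mm of its pad centre. Earlier wrist-camera readings put the amber, red and clear bottles up to about 3 mm off in x. I trusted the side camera because that gap is close to the stated 2 mm calibration error. White was checked by the side camera only.

**Left alone:** the petri dish, cover box and counter, and the blue, turquoise and yellow look-alikes, measured the same as at the start to within about 0.3 mm.

**Forces:** every force reading printed after a move was about 3 N or less. No check failed.

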